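# Screw the support post into the stand base

### The arm

A 6-joint arm with a two-finger parallel gripper is mounted at the origin on the work surface. World frame = base frame: x ahead of the robot, y to its left, z up, the work surface at z = 0. Lengths are in m, angles in rad, forces in N, time in s.
With the tool pointing down it reaches from about 0.2 to 0.875 m from the base axis. Payload 3.4 kg.
Tool frame: the origin (TCP) lies between the finger pads; the fingertips stand 25 mm ahead of it and the grasp point (between the pads) lies 6 mm ahead of it (r.nose_length is the z of the fingertips in the tool frame, in m); z points along the fingers, y is the line along which they close (so a half turn about z gives the same grasp; the last joint's range is limited). The gripper opens to 94 mm and grips with 3 to 60 N. Pads are 16 mm wide; open, the fingers measure 119 mm over their backs; the gripper's body (75 mm by 177 mm) begins 78 mm behind the grasp point.
Start: joints at [-1.412, 0.276, 1.505, -0, 1.361, -0.121], TCP at [0.159, -0.553, 0.23] pointing down, gripper open.
Joint ranges: [-2.89, 2.89], [-0.75, 2.08], [0.22, 2.7], [-1.18, 4.32], [0.11, 2.71], [-2.7, 2.7]. Speed limits (rad/s): [2.57, 2.57, 3.14, 3.14, 3.14, 3.14].

### API

Orientations are given as a unit quaternion [w, x, y, z].
In Python, from plant import r, gripper_to, inverse_kinematics, vision, models, telemetry gives the robot as it stands. Calls block until the motion is done:
- r.move_to(position, orientation): joint-space move of the TCP to a pose.
- r.move_l(position, rot=None, vel=0.15, guard=None): straight line of the TCP; rot=None keeps the orientation; vel is the mean speed in m/s. With guard (N) it stops when the force on the tool has changed by that much, and returns True; else False.
- r.movej(angles): joint-space move.
- gripper_to(opening, f_grip=None): finger opening in m; f_grip is the grip in N (None keeps the last); returns when the fingers have stopped.
- r.hold(seconds).
- inverse_kinematics(position, orientation): joint angles nearest the present ones, or None.
- vision.snapshot(name): name is "scene" or "top" or "wrist"; returns the picture (480x640x3 uint8, red, green, blue); there is no depth.
- vision.get_calibration(name): a dict with "fx", "fy", "cx", "cy" (pixels), "D" ([k1, k2, p1, p2, k3] as OpenCV has them; the pictures are not rectified), "position" and "orientation" of the camera in the world. Camera axes: x right, y down, z forward; pixel columns grow to the right and rows downward; lengths in m; the calibration is good to about 2 mm. A picture is of the moment at which its call begins: read the wrist's pose just before it. get_calibration takes no time and is no camera call; for the wrist camera it gives the pose at the moment of the call.
A pose or a line that the arm cannot do raises r.PlanningError and nothing moves.
- r.sign_off(): hands the job in; it is judged then, once.
Trained networks look in the newest picture that a camera, given by its name, has taken for a name from the list of things; names that differ only in an ending like _2 or _b are one class to them, and where a whole thing is asked for, a point or a joint stands for the part that bears it (a point fixed in the world has none). Each returns a list of dicts, best first, with "score" (0 to 1); they miss things now and then, are a little off and sometimes report something else, mostly with a low value. They report only what shows in the picture. A call takes as long as a camera call. They do not tell look-alikes from the thing itself.
- models.boxes_of(thing, camera): "at" ([x, y, z] in m, in world coordinates, good to about 4 mm: the middle of the surface that is visible of it).
- models.regions_of(thing, camera): "pixels" (480x640 bool, what is visible of it).
- models.mark_of(thing, camera): "at" ([x, y, z] in m, in world coordinates, good to about 4 mm: a listed point, or the origin of a listed thing).
Readings, each from a call of its own:
- telemetry.current_t(): time.
- telemetry.current_joints(): joint angles.
- telemetry.current_dq(): joint speeds.
- telemetry.current_joint_efforts(): joint torques, N m.
- telemetry.current_ee_pos(): TCP position.
- telemetry.current_tool_rot(): TCP orientation.
- telemetry.current_wrist_force(): force on the tool from outside, world axes, zero at the start.
- telemetry.current_torque(): the same for the moment, N m.
- telemetry.current_opening(): finger opening in m.
- telemetry.current_finger_force(): force on a finger pad.
Only numpy, scipy, OpenCV 4.12 (cv2) and the standard library are available. Lean on these libraries where they do the work, as an engineer would, in place of code of your own. Each camera call takes 0.05 s, during which the arm holds its last target. There are 200 camera calls.

### The job

Take the square-headed post out of the rack and screw it into the deep socket of the white stand base, feeling for the thread and never forcing it, until it is fully home with its collar down on the rubber rim of the socket; then let go. Leave the other two rods in the rack and all the glassware where they are.

Things in the scene. Friction and masses are not known exactly. Their poses are not given: they have to be found in the camera images.
- post: Steel support post, 0.16 kg, at first hanging upright by its collar in one of the rack's three holes (which one varies); the only rod there with a square head. Origin: centre of the underside of its round collar (36 mm across, 6 mm thick); z up along the post. Below the collar a 12 mm rod, its nose 72 mm below the origin. Head, rod and lugs are one rigid piece.
- post_head (a point): Middle of the post's grip height, 32 mm above the collar's underside. Square aluminium head 22 x 22 mm, 44 mm tall (6 to 50 mm above the collar's underside), its flats facing the post's x and y axes: grip it here.
- post_foot (a point): On the post's axis at the underside of its three stubby right-hand thread lugs, 63.9 mm below the collar's underside. The lugs point along the post's +x axis and at +120 and -120 degrees about its z, reach 12 mm from the axis and are 4 mm thick.
- stand: White enamelled stand base, fixed: plate 120 x 170 x 12 mm (longer along its y, mostly on the -y side of the socket) with an upright aluminium socket, 54 mm across, 92 mm tall. Origin: on the socket's axis at table level; z up. The socket is a smooth well of 28 mm bore with a threaded insert deep inside. A post let go in the well stays standing, so it can be regripped.
- socket_rim (a point): Centre of the socket's mouth, at the level of its rim, 92 mm above the table; z up. The rim is a black rubber seat ring, 8 mm thick, which yields 3 N per mm, 4 mm at most. Home means the collar rests on it or presses into it.
- thread_face (a point): In the well, 50 mm below the rim: the middle of the flat top of a brass insert with a 15 mm hole and three entry gaps, 16 degrees wider than a lug. They lie near 0, +120 and -120 degrees from the stand's x axis, but off by up to 35 degrees either way: only felt, not measured. The insert floats on a spring: 1.5 N per mm, 8 mm down or 5 mm up at most, rigid beyond. It does not turn.
- thread_home (a point): Where the lugs' undersides end, 14 mm below thread_face. Unpressed, with the lugs on the flat face the collar is 13 to 14 mm above the rim; dropped into the gaps, 5 to 6 mm. Then clockwise turning (seen from above) takes it down 30 mm per full turn: 70 to 80 degrees bring the collar to the rim; 35 to 75 more are a snug fit, beyond that is forcing. Push 3 to 8 N while turning; when it drops, let it sink fully before turning on.
- rack: Plywood rack, fixed to the table, 192 mm long (its y) and 64 mm wide, foot 90 mm wide, top face 90 mm above the table, three 29 mm holes on its centre line at y = -62, 0 and +62 mm. Origin: centre of its underside.
- rod_round: Plain steel rod with a round 24 mm head 44 mm tall, hanging in the rack by the same kind of collar, no thread; stays there. Origin: centre of the collar's underside.
- rod_short: Short plain steel rod with a ball knob (22 mm, top 51 mm above the collar's underside), hanging in the rack, no thread; stays there. Origin: centre of the collar's underside.
- beaker_big: glass beaker, 84 mm wide, 110 mm tall; bystander. Origin: centre of its underside.
- beaker_small: glass beaker, 64 mm wide, 80 mm tall; bystander. Origin: centre of its underside.
- oil_bottle: amber glass bottle, 52 mm wide, 140 mm tall; bystander. Origin: centre of its underside.
- yellow_cap: loose yellow screw cap, 32 mm wide, 18 mm tall; bystander. Origin: centre of its underside.
- jar: lidded glass jar, 60 mm wide, 70 mm tall; bystander. Origin: centre of its underside.
There are look-alikes about, which are no part of the job. What is shaped like the post but red or turquoise is not meant.

How it is judged:
On the way, in this order (a step that is already met when the one before it is completed fails the run):
1. the post is lifted clear of the rack (height (world z) of post above 0.16 m), for 0.2 s.
2. the thread is started: the post upright in the well, its collar within 5 mm of the rim (z of post in the frame of socket_rim below 0.005 m and horizontal distance between post and socket_rim below 0.004 m and angle between post's own z axis and vertical below 0.07 rad), for 0.1 s.
At the end, for the whole second after the job is handed in: The post stands at rest in the socket, let go, upright within 0.04 rad, centred within 3 mm, its collar on the socket's rim: no more than 1.5 mm above it and 4.5 mm into its rubber ring. The two other rods are in the rack and the bystanders where they stood (z of post in the frame of socket_rim between -0.0045 and 0.0015 m and horizontal distance between post and socket_rim below 0.003 m and angle between post's own z axis and vertical below 0.04 rad and linear speed of post below 0.01 m/s and angular speed of post below 0.1 rad/s); the robot touches nothing.
It fails at once if the post is forced: more than 40 N between post and stand base (contact force between post and stand above 40 N).
It fails at once if another rod is pulled from the rack or knocked askew (distance of any of rod_round, rod_short from where it was at the start of the episode above 0.015 m).
It fails at once if a bystander is knocked or shoved by more than 30 mm (distance of any of beaker_big, beaker_small, oil_bottle, yellow_cap, jar from where it was at the start of the episode above 0.03 m).
It also fails if it takes over 54 s, if anything falls off the work surface, if the arm or the gripper's body presses on something with over 40 N, if the wrist force passes 120 N, or if a joint passes its speed limit or range.

## Working session

There is one attempt and no reset: what is moved stays moved. The work goes in short steps, each a Python script; the robot and the scene stay as the last script left them, time stands still between calls to the robot, and variables do not carry over. Pictures are saved under pics/ and viewed, at most 10 in all, crops included, and the job is handed in when it is done.

```bash
ls; mkdir -p pics
python3 - <<'E'
from plant import r, vision, models, telemetry as T
import cv2, numpy as np
for c in ("scene","top"):
    im=vision.snapshot(c); cv2.imwrite(f"pics/{c}0.png",im[:,:,::-1])
    k=vision.get_calibration(c); print(c,{a:np.round(b,3) for a,b in k.items()})
    for n in ("post","post_head","stand","socket_rim","rack","rod_round","rod_short"):
        print(n,[(np.round(d["at"],3).tolist(),round(d["score"],2)) for d in models.mark_of(n,c)[:4]])
print(T.current_t())
E
```

```text
pics
scene {'fx': np.float64(508.841), 'fy': np.float64(508.841), 'cx': np.float64(317.2), 'cy': np.float64(238.137), 'D': array([-0.055,  0.   ,  0.   ,  0.   ,  0.   ]), 'position': array([ 1.404, -0.191,  0.616]), 'orientation': array([-0.375,  0.685,  0.541, -0.312])}
post [([0.392, 0.223, 0.073], 0.71), ([0.517, 0.185, 0.09], 0.7), ([0.644, 0.185, 0.077], 0.67), ([0.368, -0.329, -0.0], 0.63)]
post_head [([0.522, 0.188, 0.125], 0.88), ([0.635, 0.183, 0.106], 0.77), ([0.695, 0.392, 0.001], 0.43)]
stand [([0.535, -0.135, -0.001], 0.94), ([0.538, -0.136, 0.026], 0.21)]
socket_rim [([0.533, -0.136, 0.091], 0.86), ([0.534, -0.14, 0.039], 0.72)]
rack [([0.524, 0.186, -0.002], 0.72)]
rod_round [([0.502, 0.241, 0.084], 0.71)]
rod_short [([0.535, 0.126, 0.09], 0.8)]
top {'fx': np.float64(516.217), 'fy': np.float64(516.217), 'cx': np.float64(332.04), 'cy': np.float64(233.201), 'D': array([-0.141,  0.   ,  0.   ,  0.   ,  0.   ]), 'position': array([0.389, 0.005, 1.145]), 'orientation': array([-0.052,  0.708, -0.702,  0.065])}
post [([0.52, 0.185, 0.09], 0.66), ([0.396, 0.225, 0.075], 0.65), ([0.639, 0.187, 0.077], 0.54), ([0.535, -0.136, 0.039], 0.19)]
post_head [([0.638, 0.183, 0.105], 0.78), ([0.519, 0.188, 0.127], 0.77), ([0.393, 0.221, 0.106], 0.66), ([0.624, -0.382, -0.001], 0.21)]
stand [([0.539, -0.136, -0.001], 0.71)]
socket_rim [([0.538, -0.133, 0.09], 0.9), ([0.535, -0.134, -0.003], 0.68), ([0.517, 0.184, 0.127], 0.6), ([0.458, 0.012, -0.004], 0.56)]
rack [([0.52, 0.186, -0.005], 0.78), ([0.538, -0.139, 0.04], 0.39)]
rod_round [([0.501, 0.244, 0.093], 0.63)]
rod_short [([0.534, 0.12, 0.089], 0.54), ([0.505, 0.246, 0.09], 0.25)]
0.8
```

View pics/scene0.png

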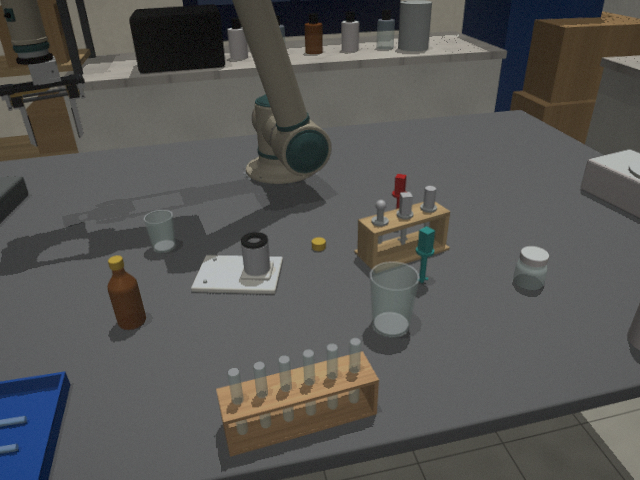

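View pics/top0.png

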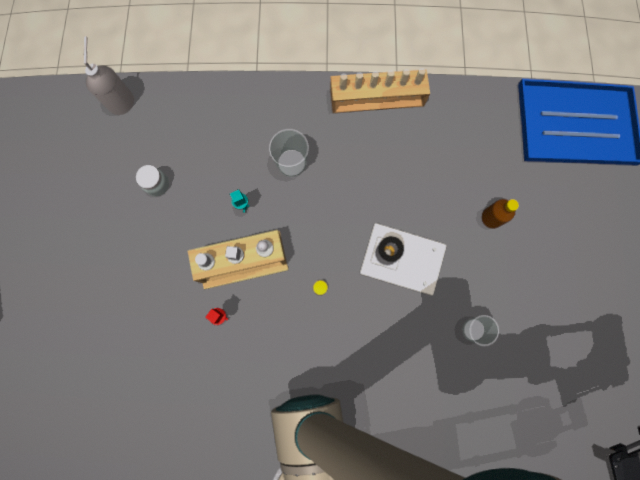

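The post is in the middle hole, between the ball knob at (265,246) and the round head at (203,262) in the top view. The turquoise and red look-alikes stand outside the rack. Next is a wrist look above the stand and the rack.

```bash
cat > h.py <<'E'
from plant import r, gripper_to, inverse_kinematics, vision, models, telemetry as T
import cv2, numpy as np
from scipy.spatial.transform import Rotation as R
def q(yaw):  # tool down, yaw in rad
    return (R.from_euler('z',yaw)*R.from_quat([1,0,0,0])).as_quat()[[3,0,1,2]]
def yaw_of(qq):
    m=R.from_quat(np.array(qq)[[1,2,3,0]]).as_matrix(); return np.arctan2(m[1,0],m[0,0])
def ray(px,k):
    K=np.array([[k["fx"],0,k["cx"]],[0,k["fy"],k["cy"]],[0,0,1]])
    u=cv2.undistortPoints(np.float64(px).reshape(-1,1,2),K,np.float64(k["D"])).reshape(-1,2)
    w=np.array(k["orientation"])
    return R.from_quat(w[[1,2,3,0]]).apply(np.c_[u,np.ones(len(u))])
def on_plane(px,k,z):
    d=ray(px,k);p=np.array(k["position"]); return p+d*((z-p[2])/d[:,2])[:,None]
E
python3 - <<'E'
from h import *
import pickle
print(yaw_of(T.current_tool_rot()))
out=[]
for i,(p,n) in enumerate([((.52,-.15,.30),"socket_rim"),((.50,-.10,.30),"socket_rim"),((.50,.17,.30),"post_head"),((.54,.20,.30),"post_head")]):
    for yw in (np.radians(105),np.radians(-75)):
        s=inverse_kinematics(p,q(yw)); print(i,yw,None if s is None else np.round(s,2))
    yw=np.radians(-75)
    r.move_to(p,q(yw)); k=vision.get_calibration("wrist"); im=vision.snapshot("wrist")
    cv2.imwrite(f"pics/w{i}.png",im[:,:,::-1])
    print(np.round(k["position"],3),np.round(T.current_ee_pos(),4),T.current_t())
    print([(np.round(d["at"],4).tolist(),round(d["score"],2)) for d in models.mark_of(n,"wrist")[:3]])
    out.append((k,im))
pickle.dump(out,open("w.pkl","wb"))
cv2.imwrite("pics/w02.png",cv2.resize(np.vstack([np.hstack([out[0][1],out[1][1]]),np.hstack([out[2][1],out[3][1]])]),(800,600))[:,:,::-1])
E
```

```text
0.2797943871426854
0 1.8325957145940461 [-0.41  0.19  1.45 -0.    1.5  -0.67]
0 -1.3089969389957472 [-0.41  0.19  1.45 -0.    1.5   2.47]
[ 0.541 -0.229  0.454] [ 0.5198 -0.1505  0.2999] 3.0583
[([0.5361, -0.1372, 0.0918], 0.69)]
1 1.8325957145940461 [-0.33  0.14  1.51 -0.    1.49 -0.6 ]
1 -1.3089969389957472 [-0.33  0.14  1.51 -0.    1.49  2.55]
[ 0.521 -0.178  0.454] [ 0.5001 -0.1003  0.3002] 3.4917
[([0.5375, -0.1357, 0.0904], 0.6)]
2 1.8325957145940461 [ 0.2   0.17  1.47 -0.    1.5  -0.07]
2 -1.3089969389957472 NoneTraceback (most recent call last):
  File "<stdin>", line 9, in <module>
plant.PlanningError: the arm cannot take that pose within its joint ranges
```

Run:
```python
from h import *
import pickle
ims=[cv2.imread("pics/w0.png"),cv2.imread("pics/w1.png")]
out=[]
for i,(p,n) in enumerate([((.515,.09,.30),"post_head"),((.56,.13,.30),"post_head")]):
    r.move_to(p,q(np.radians(105))); k=vision.get_calibration("wrist"); im=vision.snapshot("wrist")
    cv2.imwrite(f"pics/w{i+2}.png",im[:,:,::-1]); ims.append(im[:,:,::-1])
    print(np.round(k["position"],3),np.round(T.current_ee_pos(),4),T.current_t())
    for n in ("post_head","post","rack"):print([(np.round(d["at"],4).tolist(),round(d["score"],2)) for d in models.mark_of(n,"wrist")[:3]])
    out.append((k,im))
pickle.dump(out,open("w.pkl","wb"))
cv2.imwrite("pics/w02.png",cv2.resize(np.vstack([np.hstack(ims[:2]),np.hstack(ims[2:])]),(800,600)))
```

```text
[0.495 0.167 0.454] [0.5151 0.0898 0.2999] 5.9417
[([0.3926, 0.224, 0.103], 0.91), ([0.5187, 0.1876, 0.1216], 0.57)]
[([0.5184, 0.1877, 0.0889], 0.95), ([0.3938, 0.2258, 0.0723], 0.92), ([0.6372, 0.1841, 0.0703], 0.84)]
[([0.5193, 0.1816, -0.0001], 0.9)]
[0.54  0.208 0.453] [0.5598 0.13   0.2995] 6.4917
[([0.3904, 0.2213, 0.1009], 0.9), ([0.6378, 0.1814, 0.1017], 0.71), ([0.52, 0.1867, 0.1242], 0.7)]
[([0.3949, 0.2225, 0.0747], 0.98), ([0.6333, 0.1868, 0.0718], 0.97), ([0.5164, 0.1866, 0.0889], 0.88)]
[([0.5217, 0.184, -0.0011], 0.61), ([0.5415, -0.1357, 0.0288], 0.35)]
```

View pics/w02.png

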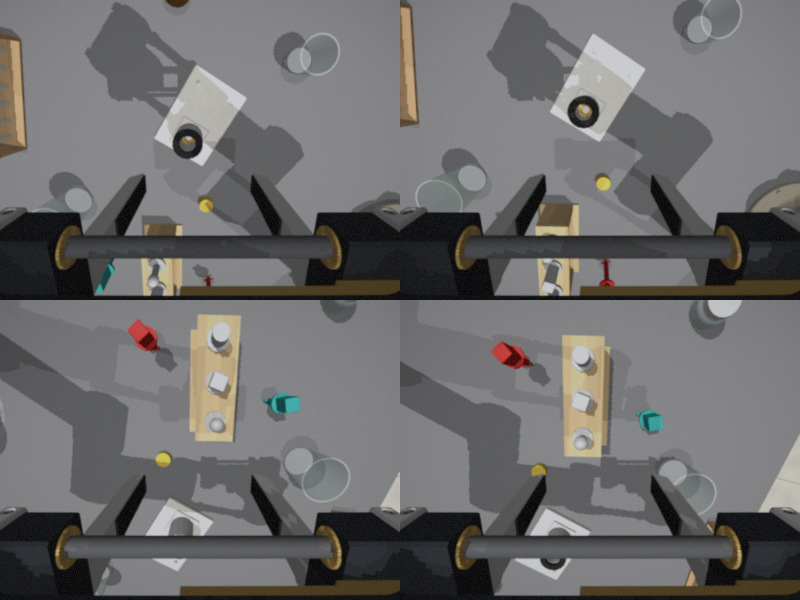

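Top row: the black socket rim is at about (300,227) and (292,176) in full pixels. Bottom row: the square head is at about (349,131) and (290,162), turned relative to the rack.

```bash
cat > m.py <<'E'
from h import *
import pickle
out=pickle.load(open("w.pkl","rb"))
# calibs for w0,w1: reconstruct from offset of wrist camera to the tool (same rigid mount)
k2=out[0][0]; Rt=R.from_quat(q(np.radians(105))[[1,2,3,0]]); 
o=Rt.inv().apply(np.array(k2["position"])-[.5151,.0898,.2999]); Rc=Rt.inv()*R.from_quat(np.array(k2["orientation"])[[1,2,3,0]])
R2=R.from_quat(q(np.radians(-75))[[1,2,3,0]])
def kk(p):
    k=dict(k2); k["position"]=np.array(p)+R2.apply(o); k["orientation"]=(R2*Rc).as_quat()[[3,0,1,2]]; return k
print(o)
rays=[]; tiles=[]
for f,p,c in (("w0",(.5198,-.1505,.2999),(300,227)),("w1",(.5001,-.1003,.3002),(292,176))):
    im=cv2.imread(f"pics/{f}.png"); x,y=c
    s=cv2.resize(im[y-40:y+40,x-40:x+40],None,fx=4,fy=4,interpolation=cv2.INTER_CUBIC)
    g=s.max(2); m=(g<60).astype(np.uint8)
    cn=max(cv2.findContours(m,cv2.RETR_EXTERNAL,cv2.CHAIN_APPROX_NONE)[0],key=cv2.contourArea)
    e=cv2.fitEllipse(cv2.convexHull(cn)); cv2.ellipse(s,e,(0,255,0),1); tiles.append(s)
    px=np.array([[x-40+(e[0][0]+.5)/4-.5,y-40+(e[0][1]+.5)/4-.5]])
    k=kk(p); print(f,px,np.array(e[1])/4,on_plane(px,k,.092)); rays.append((k["position"],ray(px,k)[0]))
    # expected outer dia in px: 54mm
    print("exp",.054*k["fx"]/(k["position"][2]-.092))
(p1,d1),(p2,d2)=rays
t=np.linalg.lstsq(np.c_[d1,-d2],p2-p1,rcond=None)[0]; print("tri",(p1+t[0]*d1+p2+t[1]*d2)/2)
for i,(x,y) in ((2,(349,131)),(3,(290,162))):
    im=cv2.imread(f"pics/w{i}.png"); tiles.append(cv2.resize(im[y-40:y+40,x-40:x+40],None,fx=4,fy=4,interpolation=cv2.INTER_CUBIC))
if __name__=="__main__": cv2.imwrite("pics/crop.png",cv2.resize(np.vstack([np.hstack(tiles[:2]),np.hstack(tiles[2:])]),(600,600)))
E
python3 m.py
```

```text
[ 0.08015115  0.00055585 -0.1537467 ]
w0 [[299.68708038 229.22711182]] [46.65478134 47.47105026] [[ 0.53509451 -0.13790539  0.092     ]]
exp 51.74766224193645
w1 [[293.26563644 178.59466171]] [48.82539749 49.8134079 ] [[ 0.53493081 -0.1380273   0.092     ]]
exp 51.70477112377839
tri [ 0.5350082  -0.13802946  0.09234832]
```

View pics/crop.png

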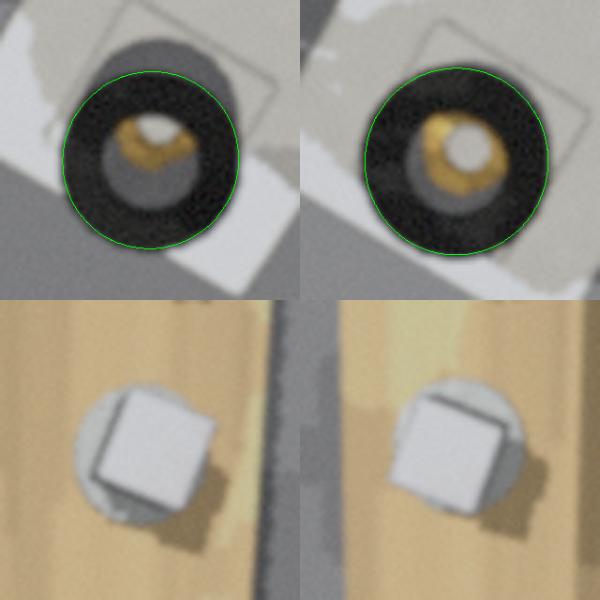

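Green fits the rubber ring in both views, putting the rim at about (0.535, -0.138, 0.092). The head's top corners can be read in the lower tiles, so I'll triangulate its centre and yaw.

Run:
```python
from h import *
import pickle
out=pickle.load(open("w.pkl","rb"))
C=[(np.array([(132,90),(215,124),(185,212),(96,174)])/3.75+[349-40,131-40]),(np.array([(127,94),(207,126),(174,215),(90,182)])/3.75+[290-40,162-40])]
rs=[]
for (k,_),c in zip(out,C):
    P=on_plane(c,k,.14); m=P.mean(0); e=np.diff(P[[0,1,2,3,0]],axis=0)
    print(m, np.linalg.norm(e,axis=1), np.degrees(np.arctan2(e[:,1],e[:,0]))%90)
    rs.append((np.array(k["position"]),ray([c.mean(0)],k)[0]))
(p1,d1),(p2,d2)=rs
t=np.linalg.lstsq(np.c_[d1,-d2],p2-p1,rcond=None)[0]; print("tri",(p1+t[0]*d1+p2+t[1]*d2)/2,T.current_t())
```

```text
[0.5205067 0.1849303 0.14     ] [0.02049295 0.02040321 0.02248973 0.01992418] [84.02883366 87.15393635 82.83615699 81.4985442 ]
[0.52124461 0.18582165 0.14      ] [0.0198709  0.0220854  0.02119571 0.02210765] [83.74009698 83.66727671 83.68828193 80.23170262]
tri [0.52091335 0.18542635 0.13392283] 6.6417
```

```bash
python3 - <<'E'
from h import *
yw=np.radians(83.5); c=(.5207,.1857)
gripper_to(.055)
r.move_to((*c,.20),q(yw)); r.move_l((*c,.128),vel=.1,guard=8)
print(np.round(T.current_ee_pos(),4),T.current_wrist_force())
gripper_to(.0,f_grip=40); print("open",T.current_opening(),T.current_finger_force())
f0=np.array(T.current_wrist_force())
print(r.move_l((*c,.29),vel=.12,guard=15), np.round(T.current_ee_pos(),4),f0,T.current_wrist_force(),T.current_opening())
j=T.current_joints(); print(np.round(j,3),T.current_t())
for a in ("scene","top"):
    im=vision.snapshot(a); cv2.imwrite(f"pics/{a}1.png",im[:,:,::-1])
    for n in ("post","post_head","post_foot"): print(n,[(np.round(d["at"],4).tolist(),round(d["score"],2)) for d in models.mark_of(n,a)[:4]])
E
python3 - <<'E'
import cv2
im=cv2.imread('pics/scene1.png'); cv2.imwrite('pics/s1c.png',cv2.resize(im[80:280,300:500],(600,600),interpolation=cv2.INTER_CUBIC))
E
```

```text
[0.5215 0.1857 0.1287] [-0.1262118   0.66215854 -0.41892842]
open 0.02158049388471364 40.00048220157623
False [0.5203 0.1856 0.2891] [-0.32396668  0.23841169  1.71046627] [ 0.03315871  0.73330755 -1.70404169] 0.02180293516030452
[0.217 0.215 1.444 0.    1.484 0.33 ] 10.9417
post [([0.3934, 0.2218, 0.0746], 0.81), ([0.5238, 0.1857, 0.2489], 0.78), ([0.3671, -0.3259, 0.0002], 0.62), ([0.6929, 0.3917, 0.0012], 0.49)]
post_head [([0.5205, 0.1886, 0.2816], 0.9), ([0.3961, 0.2274, 0.104], 0.73), ([0.6348, 0.1806, 0.1042], 0.69)]
post_foot [([0.5182, 0.1883, 0.1885], 0.86), ([0.634, 0.179, 0.007], 0.75), ([0.3965, 0.2192, 0.0033], 0.58), ([0.5246, 0.1854, 0.2492], 0.33)]
post [([0.6399, 0.1848, 0.0763], 0.76), ([0.5242, 0.1841, 0.2515], 0.68), ([0.3922, 0.2248, 0.0753], 0.55)]
post_head [([0.637, 0.1808, 0.1036], 0.83), ([0.5228, 0.1848, 0.2877], 0.52), ([0.3948, 0.2207, 0.1075], 0.48)]
post_foot [([0.524, 0.1868, 0.1923], 0.54), ([0.6386, 0.1839, 0.0087], 0.54), ([0.3914, 0.2211, 0.0075], 0.36)]
```

View pics/s1c.png

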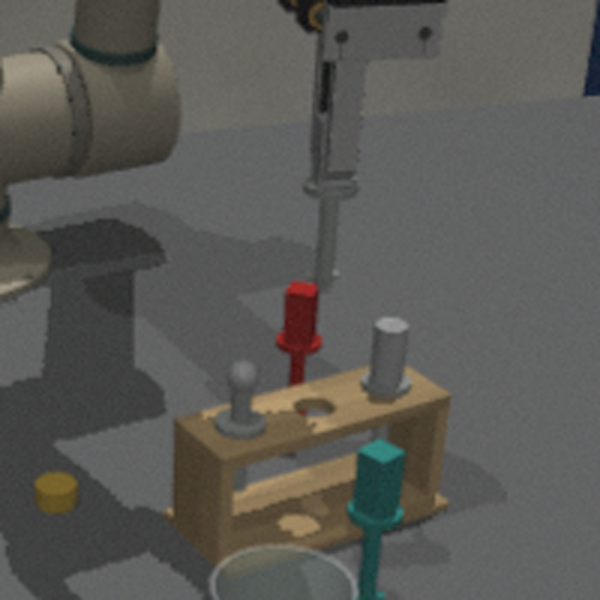

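The post is held and clear of the rack; the hole below it is empty and the other rods are still seated. Next, turn to the start of wrist travel and lower it into the well.

Run:
```python
from h import *
c=(.5352,-.1377); j1=np.arctan2(c[1],c[0])
j=T.current_joints(); 
yw=j1+2.62+np.pi/2
print(inverse_kinematics((*c,.29),q(yw)))
s=inverse_kinematics((*c,.225),q(yw)); print(np.round(s,3))
r.move_to((.45,.03,.29),q((yw+np.radians(83.5))/2)); r.move_to((*c,.225),q(yw)); r.hold(.2)
print(np.round(T.current_joints(),3),np.round(T.current_ee_pos(),4),T.current_wrist_force())
print(r.move_l((*c,.155),vel=.06,guard=3), np.round(T.current_ee_pos(),4),np.round(T.current_wrist_force(),2))
print(r.move_l((*c,.138),vel=.03,guard=3), np.round(T.current_ee_pos(),4),np.round(T.current_wrist_force(),2),np.round(T.current_torque(),2),T.current_t())
```

```text
NoneTraceback (most recent call last):
  File "<stdin>", line 6, in <module>
    return _wrapfunc(a, 'round', decimals=decimals, out=out)
    return _wrapit(obj, method, *args, **kwds)
    result = getattr(arr, method)(*args, **kwds)
TypeError: unsupported operand type(s) for *: 'NoneType' and 'float'
```

Run:
```python
from h import *
c=(.5352,-.1377); j1=np.arctan2(c[1],c[0])-.13
yw=j1+2.62+np.pi/2
s=inverse_kinematics((*c,.225),q(yw)); print(yw,np.round(s,3))
r.move_to((.45,.03,.29),q((yw+np.radians(83.5))/2)); r.move_to((*c,.225),q(yw)); r.hold(.2)
print(np.round(T.current_joints(),3),np.round(T.current_ee_pos(),4),T.current_wrist_force())
print(r.move_l((*c,.155),vel=.06,guard=3), np.round(T.current_ee_pos(),4),np.round(T.current_wrist_force(),2))
print(r.move_l((*c,.138),vel=.03,guard=3), np.round(T.current_ee_pos(),4),np.round(T.current_wrist_force(),2),np.round(T.current_torque(),2),T.current_t())
```

```text
3.8089711610341386 [-0.378  0.245  1.562 -0.     1.335 -2.616]
[-0.377  0.245  1.562  0.     1.335 -2.616] [ 0.5352 -0.1372  0.2253] [ 1.5530112  -0.48102426 -1.24341618]
False [ 0.5356 -0.1378  0.1555] [ 1.32  0.87 -1.81]
True [ 0.5354 -0.1377  0.1403] [ 0.98 -0.06  3.5 ] [ 0.11 -0.28  0.  ] 15.9917
```

```bash
cat > s.py <<'E'
from h import *
def fz(n=4):
    return np.mean([T.current_wrist_force()[2] for _ in range(n)])+1.6
c=(.5352,-.1377)
E
python3 - <<'E'
from s import *
z=.1403; y0=3.80897
t=T.current_t()
for i in range(1,23):
    yw=y0-np.radians(6*i); r.move_l((*c,z),rot=q(yw)); f=fz()
    print(i*6,round(f,2),round(T.current_torque()[2],2),round(T.current_ee_pos()[2],4),round(T.current_t()-t,2))
    if f<2.0 or f>12 or T.current_t()-t>10: break
E
```

```text
6 4.85 -0.01 0.1407 0.26
12 4.78 -0.04 0.1405 0.52
18 5.58 -0.04 0.1405 0.78
24 5.05 -0.04 0.1404 1.03
30 5.59 -0.05 0.1404 1.29
36 5.46 -0.04 0.1404 1.55
42 5.13 -0.0 0.1404 1.81
48 5.7 0.02 0.1403 2.07
54 5.18 -0.03 0.1403 2.33
60 4.84 -0.01 0.1403 2.58
66 5.52 -0.0 0.1403 2.84
72 5.56 -0.01 0.1403 3.1
78 6.56 0.06 0.1403 3.36
84 5.85 -0.02 0.1402 3.62
90 4.67 0.0 0.1402 3.88
96 3.25 0.05 0.1401 4.13
102 3.15 -0.05 0.1401 4.39
108 0.85 0.0 0.1398 4.65
```

Run:
```python
from s import *
print(fz(),T.current_torque())
g=r.move_l((*c,.131),vel=.015,guard=4.5); print(g,fz(),np.round(T.current_ee_pos(),4),np.round(T.current_torque(),2),T.current_t())
```

```text
0.8499351793579719 [ 0.49822403 -0.5215331   0.00171853]
True 6.9409518486311494 [ 0.5349 -0.1374  0.1332] [ 0.01 -0.05  0.01] 21.1333
```

Run:
```python
from s import *
z=T.current_ee_pos()[2]; y0=3.80897-np.radians(108)
t=T.current_t()
for i in range(1,21):
    f=fz(); z+= -.0005*(z>.1285) + np.clip((f-5)/1500*.5,-.0006,.0006); z=max(z,.1275)
    r.move_l((*c,z),rot=q(y0-np.radians(6*i))); f=fz()
    tq=T.current_torque()[2]
    print(i*6,round(f,2),round(tq,2),round(z,4),round(T.current_ee_pos()[2],4),round(T.current_t()-t,2))
    if f>14 or f<-8 or abs(tq)>1.0: break
```

```text
6 5.12 -0.0 0.1333 0.1336 0.26
12 3.98 -0.02 0.1328 0.133 0.52
18 4.17 -0.05 0.132 0.1322 0.78
24 6.05 -0.03 0.1312 0.1314 1.03
30 5.09 -0.09 0.1311 0.1312 1.29
36 4.23 0.01 0.1306 0.1306 1.55
42 6.02 -0.02 0.1299 0.13 1.81
48 5.52 -0.01 0.1297 0.1298 2.07
54 7.03 -0.03 0.1294 0.1295 2.33
60 6.71 0.0 0.1295 0.1295 2.58
66 6.09 -0.02 0.1295 0.1295 2.84
72 5.55 -0.01 0.1294 0.1293 3.1
78 5.68 -0.01 0.1291 0.1291 3.36
84 5.35 -0.02 0.1288 0.1289 3.62
90 7.47 -0.02 0.1284 0.1286 3.88
96 5.41 -0.06 0.129 0.1289 4.13
102 4.49 -0.03 0.1287 0.1286 4.39
108 7.05 -0.08 0.128 0.1282 4.65
114 4.35 -0.08 0.1286 0.1285 4.91
120 5.98 -0.08 0.1279 0.128 5.17
```

Run:
```python
from s import *
z=.1285; y0=3.80897-np.radians(228)
for i in range(1,3):
    r.move_l((*c,z),rot=q(y0-np.radians(6*i))); print(fz(),T.current_torque()[2])
for z in (.1295,.1305,.131):
    r.move_l((*c,z),vel=.02); print(z,round(fz(8),2),np.round(T.current_ee_pos(),4),np.round(T.current_torque(),2))
    if fz()<0: break
print(T.current_t())
```

```text
4.946806464384401 -0.024744573732381377
5.80394917275401 -0.028978209179455185
0.1295 2.32 [ 0.535  -0.1376  0.129 ] [ 0.08 -0.09  0.08]
0.1305 -2.11 [ 0.5348 -0.1375  0.1299] [ 0.07 -0.23  0.05]
27.3167
```

Stiffness of about 4.5 N/mm (rubber plus insert spring) shows the thread is engaged with the collar in the rubber. Releasing and checking.

Run:
```python
from s import *
r.move_l((*c,.1301),vel=.02); print(fz(8))
gripper_to(.05); r.move_l((*c,.26),vel=.15)
r.move_to((.45,.0,.30),q(yaw_of(T.current_tool_rot())))
for a in ("scene","top"):
    im=vision.snapshot(a)
    if a=="scene": cv2.imwrite("pics/fin.png",cv2.resize(im[170:370,100:500,::-1],(800,400),interpolation=cv2.INTER_CUBIC))
    for n in ("post","post_head","rod_round","rod_short"): print(a,n,[(np.round(d["at"],4).tolist(),round(d["score"],2)) for d in models.mark_of(n,a)[:4]])
print(T.current_t())
```

```text
-1.6339567790640834
scene post [([0.6437, 0.1838, 0.0728], 0.73), ([0.3929, 0.2265, 0.0716], 0.71), ([0.5366, -0.1355, 0.0923], 0.59)]
scene post_head [([0.5336, 0.1239, 0.0873], 0.74), ([0.6387, 0.1834, 0.1031], 0.68), ([0.536, -0.1321, 0.122], 0.59), ([0.3942, 0.2253, 0.103], 0.58)]
scene rod_round [([0.5021, 0.2434, 0.0866], 0.6), ([0.536, -0.1384, 0.045], 0.54)]
scene rod_short [([0.5355, 0.1274, 0.0867], 0.52)]
top post [([0.6427, 0.1841, 0.0773], 0.85), ([0.3906, 0.225, 0.0749], 0.72)]
top post_head [([0.6337, 0.1833, 0.106], 0.71), ([0.6887, 0.392, 0.001], 0.25)]
top rod_round [([0.5038, 0.245, 0.0881], 0.73)]
top rod_short []
30.425
```

View pics/fin.png

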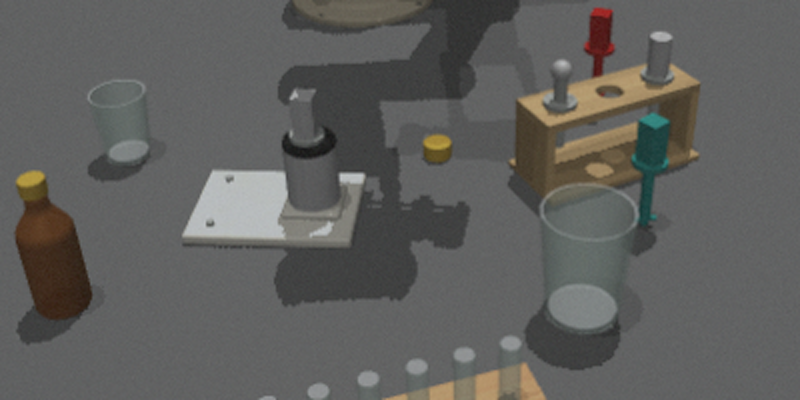

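The post stands in the socket with its collar on the black rim, and everything else is unmoved. One close wrist look will check centring and tilt.

Run:
```python
from s import *
yw=yaw_of(T.current_tool_rot()); x=np.array([np.cos(yw),np.sin(yw)])
r.move_to((*(np.array(c)-.08*x),.28),q(yw)); k=vision.get_calibration("wrist"); im=vision.snapshot("wrist")
K=np.array([[k["fx"],0,k["cx"]],[0,k["fy"],k["cy"]],[0,0,1]]); Rw=R.from_quat(np.array(k["orientation"])[[1,2,3,0]]).inv()
def pj(P): return cv2.projectPoints((Rw.apply(np.array(P)-k["position"])),np.zeros(3),np.zeros(3),K,np.float64(k["D"]))[0].reshape(-1,2)
u,v=pj([[*c,.092]])[0].astype(int); print(u,v,T.current_t())
s=cv2.resize(im[v-60:v+60,u-60:u+60,::-1],None,fx=5,fy=5,interpolation=cv2.INTER_CUBIC)
a=np.linspace(0,2*np.pi,72)
for rad,z,col in ((.027,.092,(0,255,0)),(.018,.097,(0,0,255))):
    P=pj(np.c_[.535+rad*np.cos(a),-.138+rad*np.sin(a),0*a+z])
    cv2.polylines(s,[np.int32((P-[u-60,v-60]+.5)*5)],True,col,1)
cv2.imwrite("pics/fin2.png",s)
```

```text
316 145 30.9917
```

View pics/fin2.png

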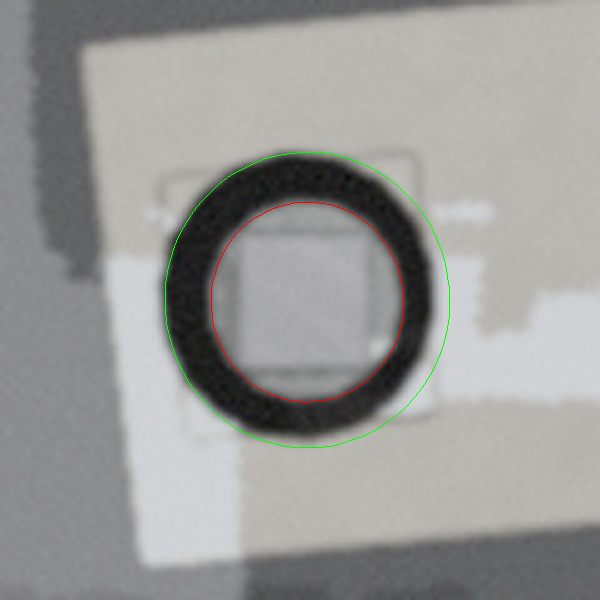

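Run:
```python
from s import *
k=vision.get_calibration("wrist")
f=lambda a:(np.array(a)/5-.5)+[316-60,145-60]
ring=on_plane([f((298,294.5))],k,.092)[0]; col=on_plane([f((307,302))],k,.097)[0]; top=on_plane([f((305.5,301))],k,.141)[0]
print(ring,col,top,np.linalg.norm((col-ring)[:2]),np.linalg.norm((top-col)[:2])/.044)
```

```text
[ 0.53738454 -0.13614368  0.092     ] [ 0.53548942 -0.13722955  0.097     ] [ 0.5358219  -0.13716462  0.141     ] 0.0021841658168779516 0.007698959793484987
```

The post is upright to within 0.01 rad and centred within about 2.2 mm, so I'm handing it in.

```bash
python3 -c "
from plant import r
print(r.sign_off())"
```

```text
the job is handed in; nothing more can be done
None
```

The post is screwed home in the stand socket and let go: its collar is on the rubber rim, it is upright to about 0.01 rad, and it sits about 2.2 mm off centre by the wrist camera against the 3 mm limit. The other rods and the glassware looked unmoved in the last pictures; the job was handed in at about 31 s, and the hand-in returned no verdict.

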